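# Re-rack the sample tubes in reverse order

### The job

Move the four capped tubes from the blue rack into the orange rack in reverse order, so that the tube from the left end of the blue row ends at the right end of the orange row and so on (the coloured tags on the blue rack show which tube came from where). Keep each tube upright and set it down on the floor of its well rather than dropping it.

Things in the scene. Friction and masses are not known exactly. Their poses are not given: they have to be found in the camera images.
- tube_red: Loose self-standing centrifuge tube of clear plastic with a red screw cap; round, 30 mm diameter, 116 mm tall in all, about 60 g; the top 20 mm is the cap, 34 mm diameter (grip here). Origin at the centre of its flat underside, z up along the tube; it may be turned any way about z.
- tube_green: Loose self-standing centrifuge tube of clear plastic with a green screw cap; round, 30 mm diameter, 116 mm tall in all, about 60 g; the top 20 mm is the cap, 34 mm diameter (grip here). Origin at the centre of its flat underside, z up along the tube; it may be turned any way about z.
- tube_yellow: Loose self-standing centrifuge tube of clear plastic with a yellow screw cap; round, 30 mm diameter, 116 mm tall in all, about 60 g; the top 20 mm is the cap, 34 mm diameter (grip here). Origin at the centre of its flat underside, z up along the tube; it may be turned any way about z.
- tube_white: Loose self-standing centrifuge tube of clear plastic with a white screw cap; round, 30 mm diameter, 116 mm tall in all, about 60 g; the top 20 mm is the cap, 34 mm diameter (grip here). Origin at the centre of its flat underside, z up along the tube; it may be turned any way about z.
- tag_red: Flat red tag, 22 x 36 x 3 mm, fixed on the ledge of the blue rack beside the well where the red-capped tube starts; it stays there and so records the old order. Origin: centre of its underside, 34 mm above the bench; axes parallel to the blue rack's; the tube's well is centred 46 mm along +x, its floor 28 mm below the tag's origin.
- tag_green: Flat green tag, 22 x 36 x 3 mm, fixed on the ledge of the blue rack beside the well where the green-capped tube starts; it stays there and so records the old order. Origin: centre of its underside, 34 mm above the bench; axes parallel to the blue rack's; the tube's well is centred 46 mm along +x, its floor 28 mm below the tag's origin.
- tag_yellow: Flat yellow tag, 22 x 36 x 3 mm, fixed on the ledge of the blue rack beside the well where the yellow-capped tube starts; it stays there and so records the old order. Origin: centre of its underside, 34 mm above the bench; axes parallel to the blue rack's; the tube's well is centred 46 mm along +x, its floor 28 mm below the tag's origin.
- tag_white: Flat white tag, 22 x 36 x 3 mm, fixed on the ledge of the blue rack beside the well where the white-capped tube starts; it stays there and so records the old order. Origin: centre of its underside, 34 mm above the bench; axes parallel to the blue rack's; the tube's well is centred 46 mm along +x, its floor 28 mm below the tag's origin.
- source_rack: Blue rack, fixed, that holds the tubes at the start; 62 (x) by 234 (y) mm, 50 mm high, plus a ledge 30 mm wide and 34 mm high along its -x side that carries the tags. Origin: centre of the underside of the 62 x 234 mm part; y along its row, within 0.3 rad of robot's left (+y). Four open square wells 46 x 46 mm at x = 0, y = -84, -28, 28, 84 mm, between 10 mm walls; their floor is 6 mm, wall tops 50 mm above the origin.
- target_rack: Empty orange rack, fixed, 62 (x) by 234 (y) mm, 50 mm high, no ledge. Origin: centre of its underside; y along its row, within 0.3 rad of robot's left (+y). Four open square wells 46 x 46 mm at x = 0, y = -84, -28, 28, 84 mm, between 10 mm walls; their floor is 6 mm, wall tops 50 mm above the origin. Either rack may stand on the left.

How it is judged:
By the outcome, as a careful person would: the job done as asked, in the order asked, and still so for the second after the job is handed in, with the robot touching nothing.
It also fails if it takes over 118 s, if anything falls off the work surface, if the arm or the gripper's body presses on something with over 40 N, if the wrist force passes 120 N, or if a joint passes its speed limit or range.

### The arm

A 6-joint arm with a two-finger parallel gripper is mounted at the origin on the work surface. World frame = base frame: x ahead of the robot, y to its left, z up, the work surface at z = 0. Lengths are in m, angles in rad, forces in N, time in s.
With the tool pointing down it reaches from about 0.4 to 0.925 m from the base axis. Payload 12.5 kg.
Tool frame: the origin (TCP) lies where the fingers leave the gripper's body, on its centre line; the fingertips stand 78 mm ahead of it and the grasp point (between the pads) lies 59 mm ahead of it; x points along the fingers, z is the direction in which the jaws open and shut, and the axes are right-handed (so a half turn about x gives the same grasp; the last joint's range is limited). The gripper opens to 95 mm and grips with 3 to 60 N. Pads are 20 mm wide; open, the fingers measure 119 mm over their backs; the gripper's body (75 mm by 180 mm) begins 59 mm behind the grasp point.
Start: joints at [1.166, 0.491, 1.559, -0, 1.092, -0.106], TCP at [0.184, 0.597, 0.292] pointing down, gripper open.
Joint ranges: [-3.1, 3.1], [-0.84, 2.19], [0.05, 2.79], [-1.13, 4.28], [0.06, 2.93], [-2.69, 2.69]. Speed limits (rad/s): [2.22, 2.22, 2.79, 3.14, 3.14, 3.14].

### API

Orientations are given as a unit quaternion [x, y, z, w].
In Python, from rig import status, optics, sign_off gives the robot as it stands.
- The arm moves only by the tool apply_moves, never from a script. Its argument "deltas" is text: rows parted by semicolons, each of 7 numbers parted by spaces: the shift along the tool's x, y, z in m, then the turn, a rotation vector about the tool's x, y, z in degrees, then the opening, from 0 (shut) to 1 (fully open). A call has exactly 10 rows; each row is the pose to reach, as a shift and turn from the pose commanded when the call began, along the tool's axes at that moment; what a row does not reach only later rows make up. A row lasts 1/12 s, in which the tool goes at most 41.7 mm and 7.16 degrees, less where a joint would pass 70% of its speed; a pose out of reach is approached as far as the arm can. A call with a gripper value outside its range is refused whole. The fingers move at their own pace and stop on an object; "newtons" is the grip in N (left out, the last holds). Time passes only in rows, so rows that repeat a pose let the fingers close, or fill a call up. It gives the time, the measured TCP pose, the force and the opening at its end, in the units of the state.
- status.get_state(): the state, without advancing time (a new reading comes with each control period).
- optics.read_camera(name): name is "scene" or "top" or "wrist"; returns (picture, depth): 420x560x3 uint8, red, green, blue; 420x560 float32, m along the optical axis (not along the pixel's ray), 0 where there is no reading.
- optics.camera_model(name): a dict with "fx", "fy", "cx", "cy" (pixels), "R" (3x3) and "t" (3): a world point X has camera coordinates R X + t; the wrist camera has in their place "tool_from_camera" (4x4, takes a point from camera to tool coordinates, whose origin is the TCP and whose axes are the tool frame's). Camera axes: x right, y down, z forward; pixel columns grow to the right and rows downward; lengths in m; the calibration is good to about 2 mm. The wrist camera is an equidistant fisheye: a pixel r from the principal point sees the ray r / f radians off the axis. A picture is of the moment at which its call begins: read the wrist's pose just before it. camera_model takes no time and is no camera call.
- sign_off(): hands the job in, once; it reports no verdict.
The state is a dict: "time_s": time; "joints": joint angles; "qd": joint speeds; "effort": joint torques, N m; "position": TCP position; "tcp_rot": TCP orientation; "wrist_force": force on the tool from outside, world axes, zero at the start; "torque": the same for the moment, N m; "gripper_width": finger opening in m.
Only numpy, scipy, OpenCV 4.12 (cv2) and the standard library are available. Lean on these libraries where they do the work, as an engineer would, in place of code of your own. Each camera call takes 0.05 s, during which the arm holds its last target. There are 200 camera calls.

## Working session

There is one attempt and no reset: what is moved stays moved. The work goes in short steps, Python scripts to look and compute and a tool call to move; the robot and the scene stay as the last step left them, time stands still between calls to the robot, and variables do not carry over. Pictures are saved under pics/ and viewed, about 12 in all and at most 16, crops included, and the job is handed in when it is done.

Besides the shell and the picture viewer there is one more tool, called after ">>>" as a command line: name --argument value ..., lists and objects as JSON in quotes. apply_moves: Moves the arm, as the interface text tells. Its arguments: {"type":"object","properties":{"deltas":{"type":"string"},"newtons":{"type":"number"}},"required":["deltas"]}

```bash
mkdir -p pics
cat > h.py <<'E'
import numpy as np,cv2
from rig import status,optics
def snap(n,f):
    p,d=optics.read_camera(n); cv2.imwrite('pics/'+f+'.png',p[:,:,::-1]); np.savez('pics/'+f,p=p,d=d); return p,d
def cloud(n,d):
    m=optics.camera_model(n); v,u=np.mgrid[0:420,0:560]
    c=np.stack([(u-m['cx'])/m['fx']*d,(v-m['cy'])/m['fy']*d,d],-1)
    w=(c-np.array(m['t']))@np.array(m['R']); w[d==0]=np.nan; return w
E
python3 - <<'E'
from h import *
s=status.get_state();print({k:np.round(v,3) for k,v in s.items()})
snap('top','top0');p,d=snap('scene','scene0')
for n in('top','scene'):
  m=optics.camera_model(n);print(n,m)
a=cv2.imread('pics/top0.png');
E
```

```text
{'time_s': np.float64(0.0), 'joints': array([ 1.166,  0.492,  1.559, -0.   ,  1.092, -0.106]), 'qd': array([-0.   ,  0.001, -0.002, -0.   , -0.001,  0.002]), 'effort': array([-3.0000e-03, -6.1265e+01, -2.5817e+01,  6.9000e-02,  4.8000e-02,
       -0.0000e+00]), 'position': array([0.184, 0.597, 0.292]), 'tcp_rot': array([-0.42 ,  0.569,  0.42 ,  0.569]), 'wrist_force': array([-0.631, -0.504,  0.19 ]), 'torque': array([-0.003,  0.046,  0.009]), 'gripper_width': np.float64(0.095)}
top {'fx': 389.0794894374341, 'fy': 389.0794894374341, 'cx': 284.75973570683357, 'cy': 207.8364229010017, 'R': array([[ 0.01289245, -0.99981529, -0.01425364],
       [-0.98047934, -0.00984354, -0.19637556],
       [ 0.19619899,  0.01650716, -0.98042515]]), 't': array([-0.00474751,  0.52537625,  0.66086148])}
scene {'fx': 451.45845230075656, 'fy': 451.45845230075656, 'cx': 277.246460512826, 'cy': 208.2965750087498, 'R': array([[-0.65748838,  0.75330012,  0.01574683],
       [ 0.55656516,  0.49965121, -0.66376493],
       [-0.50788213, -0.42765359, -0.74777547]]), 't': array([ 0.3264485 , -0.23847416,  1.21745109])}
```

View pics/top0.png

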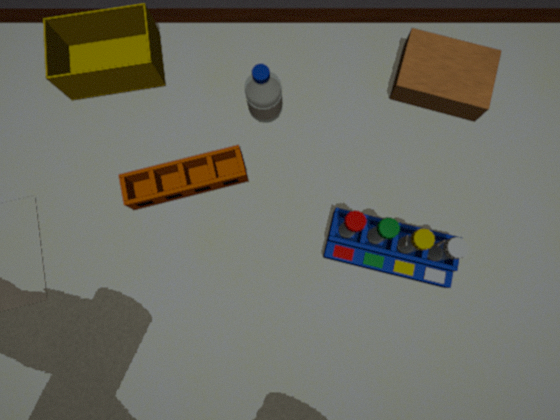

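View pics/scene0.png

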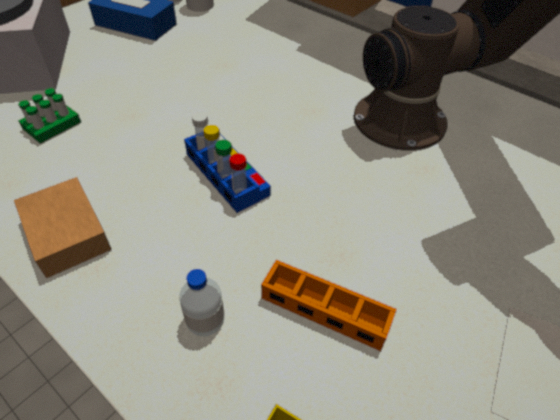

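The top view has image left = +y. The blue row runs red (355,222), green, yellow, white (455,247) from left to right. The orange rack is empty, at about (185,177). In reverse order, red goes to the right end (y=-84), then green -28, yellow +28 and white +84.

```bash
cat > m.py <<'E'
from h import *
from scipy.optimize import minimize
for n in('top','scene'):
    z=np.load(f'pics/{n}0.npz');p,d=z['p'],z['d'];w=cloud(n,d)
    hsv=cv2.cvtColor(p,cv2.COLOR_RGB2HSV);H,S,V=[hsv[...,i].astype(int) for i in range(3)]
    Z=w[...,2]
    near=(w[...,0]>.25)&(w[...,0]<.85)&(abs(w[...,1])<.5)
    print(n,'table z',np.nanmedian(Z[near&(abs(Z)<.02)]))
    for rk,(lo,hi) in dict(orange=(3,18),blue=(105,125)).items():
        m=near&(H>=lo)&(H<=hi)&(S>140)&(Z>.042)&(Z<.058)
        k,lab,st,_=cv2.connectedComponentsWithStats(cv2.dilate(m.astype(np.uint8),np.ones((9,9))))
        i=[i for i in range(1,k) if (0.3 if True else 0)]
        if len(i)==0: print('none');continue
        for j in i:
            P=w[m&(lab==j)]
            if len(P)<150: continue
            print(rk,len(P),cv2.minAreaRect((P[:,:2]*1000).astype(np.float32)),P[:,2].mean())
    m=near&(Z>.112)&(Z<.135)
    k,lab,st,_=cv2.connectedComponentsWithStats(m.astype(np.uint8))
    for j in range(1,k):
        P=w[(lab==j)&m]
        if len(P)<60: continue
        c,r=cv2.minEnclosingCircle((P[:,:2]*1000).astype(np.float32))
        print('top',len(P),np.round(c,1),round(r,1),P[:,:2].mean(0).round(4),P[:,2].mean().round(4),p[lab==j].mean(0).round())
E
python3 m.py
```

```text
top table z 0.0006157975529544896
orange 411 ((782.04296875, -305.02801513671875), (178.86856079101562, 84.31433868408203), 72.77440643310547) 0.050881107529697545
orange 1846 ((588.311279296875, 195.64779663085938), (60.87234878540039, 232.8928985595703), 15.245523452758789) 0.04945296092713528
blue 1262 ((471.71771240234375, -197.0955352783203), (233.3343963623047, 60.54326248168945), 76.6887435913086) 0.05003881067619443
top 166 [746.3  45.1] 19.4 [0.7378 0.0435] 0.1199 [67. 71. 73.]
top 361 [ 492.7 -115.3] 17.9 [ 0.4919 -0.1147] 0.122 [120.  16.  13.]
top 369 [ 481.5 -169.1] 17.8 [ 0.481  -0.1681] 0.122 [20. 86. 38.]
top 387 [ 464.  -224.6] 17.9 [ 0.4634 -0.2232] 0.122 [114. 106.   4.]
top 405 [ 450.3 -277.3] 17.9 [ 0.4497 -0.2759] 0.1218 [111. 114. 113.]
scene table z 0.00024339287738214853
orange 572 ((805.8667602539062, -310.35528564453125), (181.85751342773438, 121.00910949707031), 74.56951904296875) 0.05414072938056213
orange 2181 ((590.3763427734375, 197.09799194335938), (63.685829162597656, 232.25857543945312), 15.177037239074707) 0.04898840287303488
blue 675 ((472.7574157714844, -194.99737548828125), (233.7423858642578, 62.962852478027344), 76.79955291748047) 0.04841523024659409
top 163 [ 449.8 -275.3] 17.8 [ 0.4521 -0.273 ] 0.12 [151. 150. 141.]
top 174 [ 464.9 -223.2] 18.6 [ 0.4661 -0.2197] 0.1201 [150. 127.  11.]
top 189 [ 483.5 -167.4] 18.5 [ 0.4843 -0.1647] 0.1201 [17. 97. 42.]
top 199 [ 492.6 -112.9] 18.7 [ 0.4949 -0.1111] 0.1204 [150.  15.  11.]
top 203 [749.1  47.8] 19.1 [0.7543 0.0555] 0.1204 [ 93.  97. 103.]
```

```bash
cat > go.py <<'E'
import sys
from h import *
from scipy.spatial.transform import Rotation as R
# grasp-point xy of tubes, target wells
T=dict(red=(.4927,-.1141),green=(.4825,-.1683),yellow=(.4645,-.2239),white=(.4500,-.2763))
ay=np.radians(15.2);yo=np.array([-np.sin(ay),np.cos(ay)]);o=np.array([.5893,.1964])
W={k:o+yo*y for k,y in zip(T,(-.084,-.028,.028,.084))}
def goal(kind,c):  # xy, jaw yaw deg
    return (T[c],-13.3) if kind=='pick' else (W[c],15.2)
def plan(xy,yaw,z=.171):
    s=status.get_state();r=R.from_quat(s['tcp_rot']);M=r.as_matrix()
    best=None
    for a in(yaw,yaw+180):
        a=np.radians(a);zz=np.array([np.cos(a),np.sin(a),0]);x=np.array([0,0,-1.])
        G=np.c_[x,np.cross(zz,x),zz];rv=np.degrees((r.inv()*R.from_matrix(G)).as_rotvec())
        if best is None or np.linalg.norm(rv)<np.linalg.norm(best): best=rv
    d=M.T@(np.array([*xy,z])-s['position'])
    print('t',s['time_s'].__round__(2),'pos',s['position'].round(4),'w',round(float(s['gripper_width']),4),'F',s['wrist_force'].round(1),'j6',s['joints'][5].round(2),'jaw',M[:,2].round(3))
    print('to',np.round(xy,4),z,'shift',d.round(4),'rot',best.round(2))
if __name__=='__main__':
    for a in sys.argv[1:]:
        k,c,*z=a.split(':');plan(*goal(k,c),*(map(float,z)))
E
python3 go.py pick:red:.23 place:red
```

```text
t 0.1 pos [0.1839 0.5972 0.2917] w 0.0946 F [ 0.6  0.1 -0.7] j6 -0.11 jaw [ 0.294  0.956 -0.001]
to [ 0.4927 -0.1141] 0.23 shift [ 0.0623 -0.5045 -0.5888] rot [ 8.618e+01 -5.000e-02  4.000e-02]
t 0.1 pos [0.1839 0.5972 0.2917] w 0.0946 F [ 0.6  0.1 -0.7] j6 -0.11 jaw [ 0.294  0.956 -0.001]
to [0.6113 0.1153] 0.171 shift [ 0.121  -0.5503 -0.3346] rot [ 5.768e+01 -5.000e-02  2.000e-02]
```

>>> apply_moves --deltas "0 -0.035 -0.02 6 0 0 1;0 -0.07 -0.04 12 0 0 1;0 -0.105 -0.06 18 0 0 1;0 -0.14 -0.08 24 0 0 1;0 -0.175 -0.10 30 0 0 1;0 -0.21 -0.12 36 0 0 1;0 -0.245 -0.14 42 0 0 1;0 -0.28 -0.16 48 0 0 1;0 -0.315 -0.18 54 0 0 1;0 -0.35 -0.20 60 0 0 1" --newtons 15

```text
time_s: 0.93
position: [0.4606, 0.3014, 0.2921]
tcp_rot: [-0.078, 0.703, 0.078, 0.703]
wrist_force: [-0.3, 0.6, 0.3]
gripper_width: 0.0953
```

```bash
python3 go.py pick:red:.25
```

```text
t 0.93 pos [0.4606 0.3014 0.2921] w 0.0953 F [-0.3  0.6  0.3] j6 0.24 jaw [ 0.976  0.218 -0.   ]
to [ 0.4927 -0.1141] 0.25 shift [ 0.0422 -0.4125 -0.0592] rot [ 2.589e+01 -1.000e-02  0.000e+00]
```

>>> apply_moves --deltas "0 -0.04 0.004 3 0 0 1;0 -0.08 0.004 6 0 0 1;0 -0.12 0.000 9 0 0 1;0 -0.16 -0.005 12 0 0 1;0 -0.20 -0.012 15 0 0 1;0 -0.24 -0.02 18 0 0 1;0.01 -0.28 -0.03 21 0 0 1;0.02 -0.32 -0.04 24 0 0 1;0.03 -0.36 -0.05 26 0 0 1;0.042 -0.39 -0.056 26 0 0 1"

```text
time_s: 1.77
position: [0.4915, -0.092, 0.2501]
tcp_rot: [0.082, 0.702, -0.082, 0.703]
wrist_force: [0.9, -0.6, 0.1]
gripper_width: 0.095
```

>>> apply_moves --deltas "0 -0.009 -0.008 0 0 0 1;0 -0.018 -0.012 0 0 0 1;0 -0.018 -0.012 0 0 0 1;0 -0.018 -0.012 0 0 0 1;0 -0.018 -0.012 0 0 0 1;0 -0.018 -0.012 0 0 0 1;0 -0.018 -0.012 0 0 0 1;0 -0.018 -0.012 0 0 0 1;0 -0.018 -0.012 0 0 0 1;0 -0.018 -0.012 0 0 0 1"

```text
time_s: 2.6
position: [0.4762, -0.1041, 0.2502]
tcp_rot: [0.081, 0.702, -0.081, 0.703]
wrist_force: [-0.3, -0.9, 0.3]
gripper_width: 0.0951
```

```bash
python3 go.py pick:red;python3 -c "
from h import *
snap('wrist','w1');print(optics.camera_model('wrist'))"
```

```text
t 2.6 pos [ 0.4762 -0.1041  0.2502] w 0.0951 F [-0.3 -0.9  0.3] j6 -0.12 jaw [ 0.974 -0.227  0.   ]
to [ 0.4927 -0.1141] 0.171 shift [ 0.0792 -0.006   0.0183] rot [ 0.2  0.  -0. ]
{'fx': 325.19226210127806, 'fy': 325.19226210127806, 'cx': 279.44045254602037, 'cy': 207.83718265515995, 'tool_from_camera': array([[ 6.93835021e-04, -2.87740866e-01,  9.57708052e-01,
        -9.27235788e-02],
       [-1.43037810e-03, -9.57707588e-01, -2.87739690e-01,
         8.06542656e-02],
       [ 9.99998736e-01, -1.17024075e-03, -1.07606930e-03,
        -8.04416135e-04],
       [ 0.00000000e+00,  0.00000000e+00,  0.00000000e+00,
         1.00000000e+00]])}
```

View pics/w1.png

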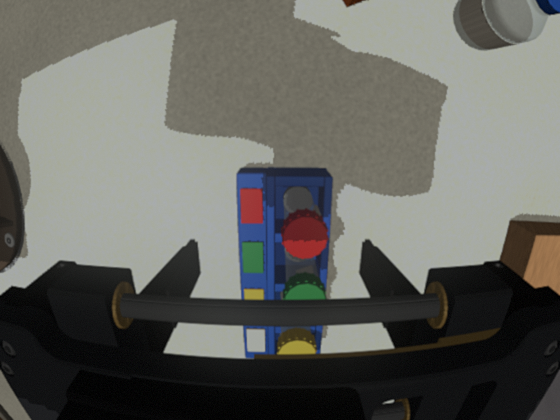

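The wrist view shows the red cap at (305,235), right of the finger midline at about 280. That agrees with the planned +z shift of 18 mm. Descending and gripping.

>>> apply_moves --deltas "0.01 -0.006 0.018 0.2 0 0 1;0.025 -0.006 0.018 0.2 0 0 1;0.045 -0.006 0.018 0.2 0 0 1;0.065 -0.006 0.018 0.2 0 0 1;0.079 -0.006 0.018 0.2 0 0 1;0.079 -0.006 0.018 0.2 0 0 1;0.079 -0.006 0.018 0.2 0 0 0.6;0.079 -0.006 0.018 0.2 0 0 0.4;0.079 -0.006 0.018 0.2 0 0 0.3;0.079 -0.006 0.018 0.2 0 0 0.2"

```text
time_s: 3.48
position: [0.4926, -0.1143, 0.1721]
tcp_rot: [0.082, 0.702, -0.082, 0.703]
wrist_force: [-0.3, -0.1, -0.5]
gripper_width: 0.0736
```

```bash
python3 go.py pick:red
```

```text
t 3.48 pos [ 0.4926 -0.1143  0.1721] w 0.0736 F [-0.3 -0.1 -0.5] j6 -0.13 jaw [ 0.973 -0.23   0.002]
to [ 0.4927 -0.1141] 0.171 shift [0.0011 0.0002 0.    ] rot [-0.02  0.09  0.01]
```

>>> apply_moves --deltas "0.001 0 0 0 0 0 0.2;0.001 0 0 0 0 0 0.2;0.001 0 0 0 0 0 0.2;0.001 0 0 0 0 0 0.2;0.001 0 0 0 0 0 0.2;0.001 0 0 0 0 0 0.2;0.001 0 0 0 0 0 0.2;0.001 0 0 0 0 0 0.2;0.001 0 0 0 0 0 0.2;0.001 0 0 0 0 0 0.2"

```text
time_s: 4.32
position: [0.4923, -0.1142, 0.1702]
tcp_rot: [0.082, 0.702, -0.082, 0.702]
wrist_force: [-0.4, -0.6, -0.1]
gripper_width: 0.0338
```

```bash
python3 go.py place:red:.301
```

```text
t 4.32 pos [ 0.4923 -0.1142  0.1702] w 0.0338 F [-0.4 -0.6 -0.1] j6 -0.13 jaw [ 0.973 -0.23  -0.   ]
to [0.6113 0.1153] 0.301 shift [-0.1308  0.2508  0.0629] rot [-28.52   0.    -0.  ]
```

>>> apply_moves --deltas "-0.01 0 0 0 0 0 0.2;-0.03 0 0 0 0 0 0.2;-0.055 0 0 0 0 0 0.2;-0.08 0.01 0 -2 0 0 0.2;-0.09 0.04 0.008 -6 0 0 0.2;-0.09 0.075 0.016 -10 0 0 0.2;-0.09 0.11 0.026 -14 0 0 0.2;-0.09 0.145 0.036 -18 0 0 0.2;-0.09 0.18 0.045 -22 0 0 0.2;-0.09 0.21 0.053 -26 0 0 0.2"

```text
time_s: 5.15
position: [0.5929, 0.0801, 0.2611]
tcp_rot: [-0.079, 0.702, 0.08, 0.703]
wrist_force: [-0.5, -0.6, -0.1]
gripper_width: 0.0335
```

>>> apply_moves --deltas "0 0.02 0 -1 0 0 0.2;0 0.03 0 -2.5 0 0 0.2;0 0.03 0 -2.5 0 0 0.2;0 0.03 0 -2.5 0 0 0.2;0 0.03 0 -2.5 0 0 0.2;0 0.03 0 -2.5 0 0 0.2;0 0.03 0 -2.5 0 0 0.2;0 0.03 0 -2.5 0 0 0.2;0 0.03 0 -2.5 0 0 0.2;0 0.03 0 -2.5 0 0 0.2"

```text
time_s: 5.98
position: [0.5857, 0.1069, 0.2602]
tcp_rot: [-0.093, 0.701, 0.093, 0.701]
wrist_force: [0.2, 0.2, -1.3]
gripper_width: 0.0337
```

```bash
python3 go.py place:red:.1705;python3 -c "
from h import *
snap('wrist','w2')"
```

```text
t 5.98 pos [0.5857 0.1069 0.2602] w 0.0337 F [ 0.2  0.2 -1.3] j6 -0.2 jaw [0.965 0.261 0.   ]
to [0.6113 0.1153] 0.1705 shift [0.0897 0.0015 0.0269] rot [-0.05  0.   -0.01]
```

View pics/w2.png

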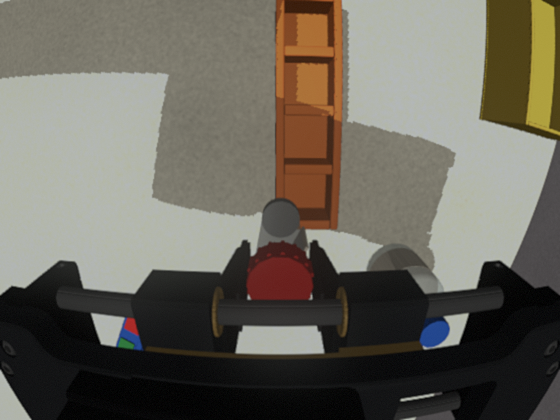

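The red cap is held at (280,280) and the right-end well is at about (308,195). The needed shift of +z 27 mm matches. Lowering.

>>> apply_moves --deltas "0 0.0015 0.015 0 0 0 0.2;0 0.0015 0.027 0 0 0 0.2;0 0.0015 0.027 0 0 0 0.2;0.02 0.0015 0.027 0 0 0 0.2;0.045 0.0015 0.027 0 0 0 0.2;0.065 0.0015 0.027 0 0 0 0.2;0.08 0.0015 0.027 0 0 0 0.2;0.087 0.0015 0.027 0 0 0 0.2;0.09 0.0015 0.027 0 0 0 0.2;0.09 0.0015 0.027 0 0 0 0.2"

```text
time_s: 6.87
position: [0.6113, 0.1156, 0.1705]
tcp_rot: [-0.093, 0.701, 0.093, 0.701]
wrist_force: [0.7, 0.5, -0.8]
gripper_width: 0.0333
```

```bash
python3 go.py place:red:.1705
```

```text
t 6.87 pos [0.6113 0.1156 0.1705] w 0.0333 F [ 0.7  0.5 -0.8] j6 -0.18 jaw [0.965 0.262 0.   ]
to [0.6113 0.1153] 0.1705 shift [ 0.     -0.0003 -0.0001] rot [-0.02  0.01 -0.  ]
```

>>> apply_moves --deltas "0.0005 0 0 0 0 0 0.2;0.001 0 0 0 0 0 0.2;0.001 0 0 0 0 0 0.2;0.001 0 0 0 0 0 0.2;0.001 0 0 0 0 0 0.2;0.001 0 0 0 0 0 0.2;0.001 0 0 0 0 0 0.2;0.001 0 0 0 0 0 0.2;0.001 0 0 0 0 0 0.2;0.001 0 0 0 0 0 0.2"

```text
time_s: 7.7
position: [0.6115, 0.1157, 0.17]
tcp_rot: [-0.093, 0.701, 0.093, 0.701]
wrist_force: [-0.3, -0.7, 5.8]
gripper_width: 0.0335
```

```bash
python3 go.py place:red:.1705
```

```text
t 7.7 pos [0.6115 0.1157 0.17  ] w 0.0335 F [-0.3 -0.7  5.8] j6 -0.18 jaw [0.965 0.262 0.001]
to [0.6113 0.1153] 0.1705 shift [-0.0005 -0.0003 -0.0003] rot [-0.02  0.06  0.01]
```

On the floor (5.8 N contact). Releasing and withdrawing.

>>> apply_moves --deltas "0 0 0 0 0 0 0.4;0 0 0 0 0 0 0.5;0 0 0 0 0 0 0.7;0 0 0 0 0 0 0.7;0 0 0 0 0 0 0.7;0 0 0 0 0 0 0.7;-0.01 0 0 0 0 0 0.7;-0.03 0 0 0 0 0 0.7;-0.055 0 0 0 0 0 0.7;-0.08 0 0 0 0 0 0.7"

```text
time_s: 8.53
position: [0.6112, 0.1157, 0.2506]
tcp_rot: [-0.093, 0.701, 0.093, 0.701]
wrist_force: [0.3, 0.3, -0.2]
gripper_width: 0.0666
```

```bash
python3 go.py pick:green:.25;python3 -c "
from h import *
snap('wrist','w3')"
```

```text
t 8.53 pos [0.6112 0.1157 0.2506] w 0.0666 F [ 0.3  0.3 -0.2] j6 -0.18 jaw [ 0.965  0.262 -0.001]
to [ 0.4825 -0.1683] 0.25 shift [ 0.0007 -0.2404 -0.1986] rot [28.48 -0.04 -0.  ]
```

View pics/w3.png

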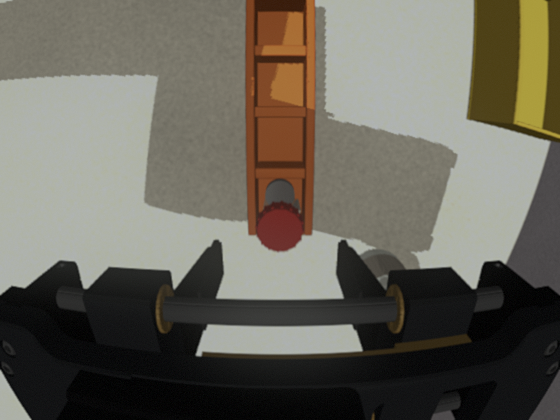

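Red stands upright in the right-end well, cap at (280,227). Next is green.

>>> apply_moves --deltas "0 -0.012 -0.01 2 0 0 0.7;0 -0.038 -0.031 6 0 0 0.7;0 -0.065 -0.054 10 0 0 0.7;0 -0.092 -0.076 14 0 0 0.7;0 -0.119 -0.098 18 0 0 0.7;0 -0.146 -0.12 22 0 0 0.7;0 -0.173 -0.143 25 0 0 0.7;0 -0.2 -0.165 28 0 0 0.7;0 -0.227 -0.187 28.5 0 0 0.7;0 -0.24 -0.199 28.5 0 0 0.7"

```text
time_s: 9.42
position: [0.4801, -0.1709, 0.2491]
tcp_rot: [0.083, 0.702, -0.083, 0.702]
wrist_force: [-0.5, -0.3, -0.1]
gripper_width: 0.0664
```

```bash
python3 go.py pick:green:.1705
```

```text
t 9.42 pos [ 0.4801 -0.1709  0.2491] w 0.0664 F [-0.5 -0.3 -0.1] j6 -0.24 jaw [ 0.972 -0.234 -0.001]
to [ 0.4825 -0.1683] 0.1705 shift [0.0786 0.0031 0.0017] rot [-0.23 -0.04  0.01]
```

>>> apply_moves --deltas "0 0 0 0 0 0 0.7;0.02 0 0 0 0 0 0.7;0.045 0 0 0 0 0 0.7;0.065 0 0 0 0 0 0.7;0.079 0 0 0 0 0 0.7;0.079 0 0 0 0 0 0.7;0.079 0 0 0 0 0 0.2;0.079 0 0 0 0 0 0.2;0.079 0 0 0 0 0 0.2;0.079 0 0 0 0 0 0.2"

```text
time_s: 10.25
position: [0.4824, -0.168, 0.1711]
tcp_rot: [0.082, 0.702, -0.082, 0.703]
wrist_force: [-0.7, -0.7, -0.1]
gripper_width: 0.0455
```

```bash
python3 go.py pick:green:.1705
```

```text
t 10.25 pos [ 0.4824 -0.168   0.1711] w 0.0455 F [-0.7 -0.7 -0.1] j6 -0.23 jaw [ 0.973 -0.23   0.002]
to [ 0.4825 -0.1683] 0.1705 shift [ 0.0006 -0.0002  0.0002] rot [-0.02  0.09  0.01]
```

>>> apply_moves --deltas "0 0 0 0 0 0 0.2;0 0 0 0 0 0 0.2;0 0 0 0 0 0 0.2;0 0 0 0 0 0 0.2;0 0 0 0 0 0 0.2;-0.012 0 0 0 0 0 0.2;-0.035 0 0 0 0 0 0.2;-0.065 0 0 0 0 0 0.2;-0.10 0 0 0 0 0 0.2;-0.135 0 0 0 0 0 0.2"

```text
time_s: 11.08
position: [0.4817, -0.1679, 0.3064]
tcp_rot: [0.082, 0.703, -0.082, 0.702]
wrist_force: [0.6, 0.0, -1.1]
gripper_width: 0.0337
```

```bash
python3 go.py place:green:.306
```

```text
t 11.08 pos [ 0.4817 -0.1679  0.3064] w 0.0337 F [ 0.6  0.  -1.1] j6 -0.23 jaw [ 0.973 -0.23  -0.001]
to [0.5966 0.1694] 0.306 shift [0.0005 0.3547 0.0341] rot [-28.53  -0.06  -0.04]
```

>>> apply_moves --deltas "0 0.018 0.002 -2 0 0 0.2;0 0.055 0.005 -5 0 0 0.2;0 0.095 0.009 -9 0 0 0.2;0 0.135 0.013 -13 0 0 0.2;0 0.175 0.017 -17 0 0 0.2;0 0.215 0.021 -20 0 0 0.2;0 0.255 0.025 -23 0 0 0.2;0 0.295 0.029 -26 0 0 0.2;0 0.33 0.032 -28.5 0 0 0.2;0 0.355 0.034 -28.5 0 0 0.2"

```text
time_s: 11.92
position: [0.5973, 0.1726, 0.3049]
tcp_rot: [-0.095, 0.701, 0.095, 0.701]
wrist_force: [0.2, 0.2, -1.1]
gripper_width: 0.0335
```

>>> apply_moves --deltas "0 0 0 0 0 0 0.2;0 0 0 0 0 0 0.2;0 0 0 0 0 0 0.2;0 0 0 0 0 0 0.2;0 0 0 0 0 0 0.2;0 0 0 0 0 0 0.2;0 0 0 0 0 0 0.2;0 0 0 0 0 0 0.2;0 0 0 0 0 0 0.2;0 0 0 0 0 0 0.2"

```text
time_s: 12.75
position: [0.597, 0.1694, 0.3053]
tcp_rot: [-0.093, 0.701, 0.093, 0.701]
wrist_force: [-0.2, 0.1, -0.3]
gripper_width: 0.034
```

```bash
python3 go.py place:green:.171
```

```text
t 12.75 pos [0.597  0.1694 0.3053] w 0.034 F [-0.2  0.1 -0.3] j6 -0.09 jaw [0.965 0.262 0.   ]
to [0.5966 0.1694] 0.171 shift [ 0.1343  0.     -0.0004] rot [-0.03  0.   -0.  ]
```

>>> apply_moves --deltas "0.015 0 0 0 0 0 0.2;0.04 0 0 0 0 0 0.2;0.065 0 0 0 0 0 0.2;0.09 0 0 0 0 0 0.2;0.11 0 0 0 0 0 0.2;0.122 0 0 0 0 0 0.2;0.129 0 0 0 0 0 0.2;0.132 0 0 0 0 0 0.2;0.134 0 0 0 0 0 0.2;0.134 0 0 0 0 0 0.2"

```text
time_s: 13.58
position: [0.5973, 0.1696, 0.1718]
tcp_rot: [-0.093, 0.701, 0.093, 0.701]
wrist_force: [0.5, -0.4, -0.1]
gripper_width: 0.0338
```

>>> apply_moves --deltas "0.0003 0 0 0 0 0 0.2;0.0006 0 0 0 0 0 0.2;0.001 0 0 0 0 0 0.2;0.001 0 0 0 0 0 0.2;0.0012 0 0 0 0 0 0.2;0.0012 0 0 0 0 0 0.2;0.0012 0 0 0 0 0 0.2;0.0012 0 0 0 0 0 0.2;0.0012 0 0 0 0 0 0.2;0.0012 0 0 0 0 0 0.2"

```text
time_s: 14.42
position: [0.5972, 0.1696, 0.1707]
tcp_rot: [-0.093, 0.701, 0.093, 0.701]
wrist_force: [-0.4, 0.1, 5.5]
gripper_width: 0.0334
```

```bash
python3 go.py place:green:.171
```

```text
t 14.42 pos [0.5972 0.1696 0.1707] w 0.0334 F [-0.4  0.1  5.5] j6 -0.09 jaw [0.965 0.262 0.001]
to [0.5966 0.1694] 0.171 shift [-0.0003 -0.0001 -0.0006] rot [-0.02  0.06  0.  ]
```

>>> apply_moves --deltas "0 0 0 0 0 0 0.4;0 0 0 0 0 0 0.5;0 0 0 0 0 0 0.7;0 0 0 0 0 0 0.7;0 0 0 0 0 0 0.7;0 0 0 0 0 0 0.7;-0.01 0 0 0 0 0 0.7;-0.03 0 0 0 0 0 0.7;-0.055 0 0 0 0 0 0.7;-0.08 0 0 0 0 0 0.7"

```text
time_s: 15.25
position: [0.5968, 0.1695, 0.2514]
tcp_rot: [-0.093, 0.701, 0.093, 0.701]
wrist_force: [-0.7, 1.1, -0.3]
gripper_width: 0.067
```

```bash
python3 go.py pick:yellow:.25
```

```text
t 15.25 pos [0.5968 0.1695 0.2514] w 0.067 F [-0.7  1.1 -0.3] j6 -0.09 jaw [ 0.965  0.262 -0.001]
to [ 0.4645 -0.2239] 0.25 shift [ 0.0015 -0.345  -0.2307] rot [28.48 -0.04  0.  ]
```

>>> apply_moves --deltas "0 -0.012 -0.008 2 0 0 0.7;0 -0.043 -0.029 5 0 0 0.7;0 -0.076 -0.051 8 0 0 0.7;0 -0.109 -0.073 11 0 0 0.7;0 -0.142 -0.095 14 0 0 0.7;0 -0.175 -0.117 17 0 0 0.7;0 -0.208 -0.139 20 0 0 0.7;0 -0.241 -0.161 23 0 0 0.7;0 -0.274 -0.183 26 0 0 0.7;0 -0.307 -0.205 28.5 0 0 0.7"

```text
time_s: 16.08
position: [0.4783, -0.1822, 0.2504]
tcp_rot: [0.083, 0.702, -0.083, 0.702]
wrist_force: [0.8, -0.3, -0.4]
gripper_width: 0.0665
```

```bash
python3 go.py pick:yellow:.1705
```

```text
t 16.08 pos [ 0.4783 -0.1822  0.2504] w 0.0665 F [ 0.8 -0.3 -0.4] j6 -0.26 jaw [ 0.972 -0.234  0.   ]
to [ 0.4645 -0.2239] 0.1705 shift [ 0.0799 -0.0438 -0.0037] rot [-0.21  0.03  0.  ]
```

>>> apply_moves --deltas "0 -0.025 -0.002 0 0 0 0.7;0 -0.045 -0.004 0 0 0 0.7;0.005 -0.045 -0.004 0 0 0 0.7;0.025 -0.045 -0.004 0 0 0 0.7;0.045 -0.045 -0.004 0 0 0 0.7;0.065 -0.045 -0.004 0 0 0 0.7;0.079 -0.045 -0.004 0 0 0 0.7;0.08 -0.045 -0.004 0 0 0 0.7;0.08 -0.045 -0.004 0 0 0 0.7;0.08 -0.045 -0.004 0 0 0 0.7"

```text
time_s: 16.92
position: [0.4656, -0.2231, 0.1707]
tcp_rot: [0.082, 0.702, -0.082, 0.703]
wrist_force: [-0.3, -1.0, 1.0]
gripper_width: 0.0666
```

```bash
python3 go.py pick:yellow:.1705
```

```text
t 16.92 pos [ 0.4656 -0.2231  0.1707] w 0.0666 F [-0.3 -1.   1. ] j6 -0.34 jaw [ 0.973 -0.23   0.001]
to [ 0.4645 -0.2239] 0.1705 shift [ 0.0002 -0.001  -0.0009] rot [-0.01  0.04  0.01]
```

Within 1 mm. Closing.

>>> apply_moves --deltas "0 -0.001 -0.001 0 0 0 0.2;0 -0.001 -0.001 0 0 0 0.2;0 -0.001 -0.001 0 0 0 0.2;0 -0.001 -0.001 0 0 0 0.2;0 -0.001 -0.001 0 0 0 0.2;0 -0.001 -0.001 0 0 0 0.2;0 -0.001 -0.001 0 0 0 0.2;0 -0.001 -0.001 0 0 0 0.2;0 -0.001 -0.001 0 0 0 0.2;0 -0.001 -0.001 0 0 0 0.2"

```text
time_s: 17.75
position: [0.4642, -0.2241, 0.1702]
tcp_rot: [0.082, 0.702, -0.082, 0.702]
wrist_force: [-0.2, -0.0, 3.4]
gripper_width: 0.0338
```

```bash
python3 go.py place:yellow:.306
```

```text
t 17.75 pos [ 0.4642 -0.2241  0.1702] w 0.0338 F [-0.2 -0.   3.4] j6 -0.35 jaw [ 0.973 -0.23   0.   ]
to [0.582  0.2234] 0.306 shift [-0.1358  0.4626  0.0115] rot [-2.852e+01  2.000e-02  1.000e-02]
```

>>> apply_moves --deltas "-0.012 0 0 0 0 0 0.2;-0.035 0 0 0 0 0 0.2;-0.065 0 0 0 0 0 0.2;-0.10 0.01 0 0 0 0 0.2;-0.125 0.035 0.001 -2 0 0 0.2;-0.136 0.07 0.002 -4 0 0 0.2;-0.136 0.11 0.003 -7 0 0 0.2;-0.136 0.15 0.004 -10 0 0 0.2;-0.136 0.19 0.005 -13 0 0 0.2;-0.136 0.23 0.006 -16 0 0 0.2"

```text
time_s: 18.58
position: [0.5229, 0.0003, 0.306]
tcp_rot: [-0.017, 0.707, 0.017, 0.707]
wrist_force: [1.2, -1.0, -1.2]
gripper_width: 0.0337
```

```bash
python3 go.py place:yellow:.306
```

```text
t 18.58 pos [5.229e-01 3.000e-04 3.060e-01] w 0.0337 F [ 1.2 -1.  -1.2] j6 -0.17 jaw [ 0.999  0.049 -0.   ]
to [0.582  0.2234] 0.306 shift [-0.      0.2199  0.07  ] rot [-1.239e+01 -1.000e-02 -1.000e-02]
```

>>> apply_moves --deltas "0 0.036 0.011 -2 0 0 0.2;0 0.072 0.023 -4 0 0 0.2;0 0.108 0.034 -6 0 0 0.2;0 0.144 0.045 -8 0 0 0.2;0 0.18 0.057 -10 0 0 0.2;0 0.208 0.066 -12 0 0 0.2;0 0.222 0.07 -12.5 0 0 0.2;0 0.222 0.07 -12.5 0 0 0.2;0 0.222 0.07 -12.5 0 0 0.2;0 0.222 0.07 -12.5 0 0 0.2"

```text
time_s: 19.42
position: [0.5822, 0.2223, 0.3058]
tcp_rot: [-0.093, 0.701, 0.093, 0.701]
wrist_force: [-0.0, 0.2, -0.2]
gripper_width: 0.0336
```

```bash
python3 go.py place:yellow:.171
```

```text
t 19.42 pos [0.5822 0.2223 0.3058] w 0.0336 F [-0.   0.2 -0.2] j6 -0.0 jaw [ 0.965  0.261 -0.001]
to [0.582  0.2234] 0.171 shift [1.348e-01 1.200e-03 1.000e-04] rot [-0.09 -0.04  0.01]
```

>>> apply_moves --deltas "0.015 0.001 0 0 0 0 0.2;0.04 0.001 0 0 0 0 0.2;0.065 0.001 0 0 0 0 0.2;0.09 0.001 0 0 0 0 0.2;0.11 0.001 0 0 0 0 0.2;0.122 0.001 0 0 0 0 0.2;0.129 0.001 0 0 0 0 0.2;0.132 0.001 0 0 0 0 0.2;0.134 0.001 0 0 0 0 0.2;0.134 0.001 0 0 0 0 0.2"

```text
time_s: 20.25
position: [0.5825, 0.2242, 0.1727]
tcp_rot: [-0.093, 0.701, 0.093, 0.701]
wrist_force: [0.7, 0.2, 0.1]
gripper_width: 0.034
```

>>> apply_moves --deltas "0.0003 0 0 0 0 0 0.2;0.0006 0 0 0 0 0 0.2;0.001 0 0 0 0 0 0.2;0.0013 0 0 0 0 0 0.2;0.0016 0 0 0 0 0 0.2;0.0016 0 0 0 0 0 0.2;0.0016 0 0 0 0 0 0.2;0.0016 0 0 0 0 0 0.2;0.0016 0 0 0 0 0 0.2;0.0016 0 0 0 0 0 0.2"

```text
time_s: 21.08
position: [0.5822, 0.2244, 0.1704]
tcp_rot: [-0.093, 0.701, 0.093, 0.701]
wrist_force: [0.0, -0.4, -1.1]
gripper_width: 0.0334
```

```bash
python3 go.py place:yellow:.171
```

```text
t 21.08 pos [0.5822 0.2244 0.1704] w 0.0334 F [ 0.  -0.4 -1.1] j6 -0.0 jaw [0.965 0.262 0.   ]
to [0.582  0.2234] 0.171 shift [-0.0006 -0.0009 -0.0005] rot [-0.02  0.   -0.  ]
```

No contact yet. Lowering 1 mm more.

>>> apply_moves --deltas "0.0003 0 0 0 0 0 0.2;0.0006 0 0 0 0 0 0.2;0.0009 0 0 0 0 0 0.2;0.001 0 0 0 0 0 0.2;0.001 0 0 0 0 0 0.2;0.001 0 0 0 0 0 0.2;0.001 0 0 0 0 0 0.2;0.001 0 0 0 0 0 0.2;0.001 0 0 0 0 0 0.2;0.001 0 0 0 0 0 0.2"

```text
time_s: 21.92
position: [0.5823, 0.2245, 0.1702]
tcp_rot: [-0.093, 0.701, 0.093, 0.701]
wrist_force: [-1.3, -0.9, 6.6]
gripper_width: 0.0338
```

```bash
python3 go.py place:yellow:.171
```

```text
t 21.92 pos [0.5823 0.2245 0.1702] w 0.0338 F [-1.3 -0.9  6.6] j6 -0.0 jaw [0.965 0.262 0.001]
to [0.582  0.2234] 0.171 shift [-0.0009 -0.0009 -0.0006] rot [-0.02  0.05 -0.  ]
```

Contact. Releasing.

>>> apply_moves --deltas "0 0 0 0 0 0 0.4;0 0 0 0 0 0 0.5;0 0 0 0 0 0 0.7;0 0 0 0 0 0 0.7;0 0 0 0 0 0 0.7;0 0 0 0 0 0 0.7;-0.01 0 0 0 0 0 0.7;-0.03 0 0 0 0 0 0.7;-0.055 0 0 0 0 0 0.7;-0.08 0 0 0 0 0 0.7"

```text
time_s: 22.75
position: [0.5821, 0.2244, 0.2508]
tcp_rot: [-0.093, 0.701, 0.093, 0.701]
wrist_force: [-0.3, -0.3, 0.3]
gripper_width: 0.0664
```

```bash
python3 go.py pick:white:.25
```

```text
t 22.75 pos [0.5821 0.2244 0.2508] w 0.0664 F [-0.3 -0.3  0.3] j6 -0.0 jaw [ 0.965  0.262 -0.001]
to [ 0.45   -0.2763] 0.25 shift [ 0.0009 -0.4486 -0.2586] rot [28.48 -0.03  0.  ]
```

>>> apply_moves --deltas "0 -0.014 -0.008 2 0 0 0.7;0 -0.046 -0.027 5 0 0 0.7;0 -0.08 -0.046 8 0 0 0.7;0 -0.114 -0.066 11 0 0 0.7;0 -0.148 -0.085 14 0 0 0.7;0 -0.182 -0.105 17 0 0 0.7;0 -0.216 -0.125 20 0 0 0.7;0 -0.25 -0.144 23 0 0 0.7;0 -0.284 -0.164 26 0 0 0.7;0 -0.318 -0.183 28.5 0 0 0.7"

```text
time_s: 23.58
position: [0.4876, -0.1322, 0.2498]
tcp_rot: [0.083, 0.702, -0.083, 0.702]
wrist_force: [1.0, -0.7, -0.8]
gripper_width: 0.0665
```

```bash
python3 go.py pick:white:.25
```

```text
t 23.58 pos [ 0.4876 -0.1322  0.2498] w 0.0665 F [ 1.  -0.7 -0.8] j6 -0.16 jaw [ 0.972 -0.234  0.   ]
to [ 0.45   -0.2763] 0.25 shift [-0.0002 -0.1489 -0.0029] rot [-0.21  0.02 -0.  ]
```

>>> apply_moves --deltas "0 -0.035 -0.001 0 0 0 0.7;0 -0.07 -0.002 0 0 0 0.7;0 -0.105 -0.003 0 0 0 0.7;0 -0.135 -0.004 0 0 0 0.7;0 -0.15 -0.004 0 0 0 0.7;0 -0.15 -0.004 0 0 0 0.7;0.015 -0.15 -0.004 0 0 0 0.7;0.035 -0.15 -0.004 0 0 0 0.7;0.06 -0.15 -0.004 0 0 0 0.7;0.079 -0.15 -0.004 0 0 0 0.7"

```text
time_s: 24.42
position: [0.4501, -0.2745, 0.1694]
tcp_rot: [0.082, 0.702, -0.082, 0.702]
wrist_force: [0.2, -0.3, -0.4]
gripper_width: 0.0668
```

```bash
python3 go.py pick:white:.1705;python3 -c "
from h import *
snap('wrist','w4')"
```

```text
t 24.42 pos [ 0.4501 -0.2745  0.1694] w 0.0668 F [ 0.2 -0.3 -0.4] j6 -0.44 jaw [ 0.973 -0.23  -0.   ]
to [ 0.45   -0.2763] 0.1705 shift [-0.0011 -0.0018  0.0003] rot [-0.03 -0.01 -0.01]
```

View pics/w4.png

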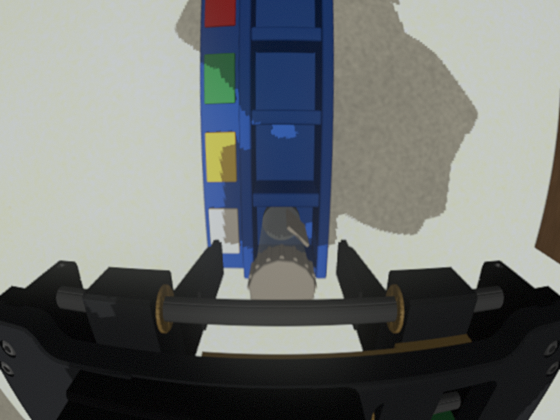

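The white cap at (281,275) is centred between the fingers. Closing.

>>> apply_moves --deltas "0 -0.0015 0 0 0 0 0.2;0 -0.0015 0 0 0 0 0.2;0 -0.0015 0 0 0 0 0.2;0 -0.0015 0 0 0 0 0.2;0 -0.0015 0 0 0 0 0.2;0 -0.0015 0 0 0 0 0.2;0 -0.0015 0 0 0 0 0.2;0 -0.0015 0 0 0 0 0.2;0 -0.0015 0 0 0 0 0.2;0 -0.0015 0 0 0 0 0.2"

```text
time_s: 25.3
position: [0.4503, -0.2771, 0.1711]
tcp_rot: [0.082, 0.702, -0.082, 0.703]
wrist_force: [-0.4, -0.2, 7.4]
gripper_width: 0.0336
```

```bash
python3 go.py place:white:.306
```

```text
t 25.3 pos [ 0.4503 -0.2771  0.1711] w 0.0336 F [-0.4 -0.2  7.4] j6 -0.44 jaw [ 0.973 -0.231  0.001]
to [0.5673 0.2775] 0.306 shift [-0.1352  0.5665 -0.0139] rot [-28.53   0.06   0.04]
```

>>> apply_moves --deltas "-0.012 0 0 0 0 0 0.2;-0.035 0 0 0 0 0 0.2;-0.065 0 0 0 0 0 0.2;-0.10 0.01 0 0 0 0 0.2;-0.125 0.035 -0.001 -2 0 0 0.2;-0.136 0.07 -0.002 -4 0 0 0.2;-0.136 0.11 -0.003 -7 0 0 0.2;-0.136 0.15 -0.004 -10 0 0 0.2;-0.136 0.19 -0.005 -13 0 0 0.2;-0.136 0.23 -0.006 -16 0 0 0.2"

```text
time_s: 26.13
position: [0.497, -0.0499, 0.3066]
tcp_rot: [-0.017, 0.707, 0.017, 0.707]
wrist_force: [1.1, -0.8, -0.0]
gripper_width: 0.0339
```

```bash
python3 go.py place:white:.306
```

```text
t 26.13 pos [ 0.497  -0.0499  0.3066] w 0.0339 F [ 1.1 -0.8 -0. ] j6 -0.28 jaw [0.999 0.049 0.   ]
to [0.5673 0.2775] 0.306 shift [0.0007 0.3235 0.0862] rot [-12.4    0.02  -0.  ]
```

>>> apply_moves --deltas "0 0.036 0.01 -2 0 0 0.2;0 0.072 0.019 -4 0 0 0.2;0 0.108 0.029 -6 0 0 0.2;0 0.144 0.038 -8 0 0 0.2;0 0.18 0.048 -9 0 0 0.2;0 0.216 0.058 -10 0 0 0.2;0 0.252 0.067 -11 0 0 0.2;0 0.288 0.077 -12 0 0 0.2;0 0.315 0.084 -12.5 0 0 0.2;0 0.325 0.086 -12.5 0 0 0.2"

```text
time_s: 26.97
position: [0.568, 0.2803, 0.306]
tcp_rot: [-0.094, 0.701, 0.095, 0.701]
wrist_force: [0.8, -0.0, -0.0]
gripper_width: 0.0335
```

>>> apply_moves --deltas "0 0 0 0 0 0 0.2;0 0 0 0 0 0 0.2;0 0 0 0 0 0 0.2;0 0 0 0 0 0 0.2;0 0 0 0 0 0 0.2;0 0 0 0 0 0 0.2;0 0 0 0 0 0 0.2;0 0 0 0 0 0 0.2;0 0 0 0 0 0 0.2;0 0 0 0 0 0 0.2"

```text
time_s: 27.8
position: [0.5679, 0.2769, 0.3065]
tcp_rot: [-0.093, 0.701, 0.093, 0.701]
wrist_force: [-0.3, 0.5, -0.4]
gripper_width: 0.0337
```

```bash
python3 go.py place:white:.171
```

```text
t 27.8 pos [0.5679 0.2769 0.3065] w 0.0337 F [-0.3  0.5 -0.4] j6 0.08 jaw [0.965 0.262 0.   ]
to [0.5673 0.2775] 0.171 shift [ 0.1355  0.0007 -0.0005] rot [-0.02  0.01 -0.  ]
```

>>> apply_moves --deltas "0.015 0 0 0 0 0 0.2;0.04 0 0 0 0 0 0.2;0.065 0 0 0 0 0 0.2;0.09 0 0 0 0 0 0.2;0.11 0 0 0 0 0 0.2;0.122 0 0 0 0 0 0.2;0.129 0 0 0 0 0 0.2;0.132 0 0 0 0 0 0.2;0.134 0 0 0 0 0 0.2;0.134 0 0 0 0 0 0.2"

```text
time_s: 28.63
position: [0.5682, 0.2771, 0.1731]
tcp_rot: [-0.093, 0.701, 0.094, 0.701]
wrist_force: [-1.0, 0.1, -0.1]
gripper_width: 0.0336
```

>>> apply_moves --deltas "0.0003 0 0 0 0 0 0.2;0.0006 0 0 0 0 0 0.2;0.0009 0 0 0 0 0 0.2;0.0012 0 0 0 0 0 0.2;0.0014 0 0 0 0 0 0.2;0.0014 0 0 0 0 0 0.2;0.0014 0 0 0 0 0 0.2;0.0014 0 0 0 0 0 0.2;0.0014 0 0 0 0 0 0.2;0.0014 0 0 0 0 0 0.2"

```text
time_s: 29.47
position: [0.568, 0.277, 0.1712]
tcp_rot: [-0.093, 0.701, 0.093, 0.701]
wrist_force: [0.4, 0.1, 1.4]
gripper_width: 0.0338
```

```bash
python3 go.py place:white:.171
```

```text
t 29.47 pos [0.568  0.277  0.1712] w 0.0338 F [0.4 0.1 1.4] j6 0.08 jaw [0.965 0.262 0.   ]
to [0.5673 0.2775] 0.171 shift [ 0.0002  0.0006 -0.0006] rot [-0.02  0.02 -0.01]
```

Light contact. Pressing 0.5 mm more to confirm.

>>> apply_moves --deltas "0.0002 0 0 0 0 0 0.2;0.0004 0 0 0 0 0 0.2;0.0006 0 0 0 0 0 0.2;0.0006 0 0 0 0 0 0.2;0.0006 0 0 0 0 0 0.2;0.0006 0 0 0 0 0 0.2;0.0006 0 0 0 0 0 0.2;0.0006 0 0 0 0 0 0.2;0.0006 0 0 0 0 0 0.2;0.0006 0 0 0 0 0 0.2"

```text
time_s: 30.3
position: [0.5681, 0.277, 0.1711]
tcp_rot: [-0.093, 0.701, 0.093, 0.701]
wrist_force: [-1.0, 0.0, 7.5]
gripper_width: 0.0339
```

>>> apply_moves --deltas "0 0 0 0 0 0 0.4;0 0 0 0 0 0 0.5;0 0 0 0 0 0 0.7;0 0 0 0 0 0 0.7;0 0 0 0 0 0 0.7;0 0 0 0 0 0 0.7;-0.01 0 0 0 0 0 0.7;-0.03 0 0 0 0 0 0.7;-0.055 0 0 0 0 0 0.7;-0.08 0 0 0 0 0 0.7"

```text
time_s: 31.13
position: [0.5678, 0.2769, 0.2518]
tcp_rot: [-0.093, 0.701, 0.093, 0.701]
wrist_force: [-0.1, 1.3, -0.7]
gripper_width: 0.0664
```

>>> apply_moves --deltas "-0.02 0 0 0 0 0 0.7;-0.04 0.02 0 0 0 0 0.7;-0.06 0.05 0 0 0 0 0.7;-0.06 0.08 -0.01 0 0 0 0.7;-0.06 0.11 -0.02 0 0 0 0.7;-0.06 0.14 -0.03 0 0 0 0.7;-0.06 0.16 -0.04 0 0 0 0.7;-0.06 0.17 -0.04 0 0 0 0.7;-0.06 0.17 -0.04 0 0 0 0.7;-0.06 0.17 -0.04 0 0 0 0.7"

```text
time_s: 31.97
position: [0.4851, 0.4304, 0.3108]
tcp_rot: [-0.094, 0.701, 0.094, 0.701]
wrist_force: [0.7, 0.3, 0.6]
gripper_width: 0.0667
```

```bash
python3 - <<'E'
from h import *
p,_=snap('top','top1');q,_=snap('scene','scene1')
cv2.imwrite('pics/fin.png',np.hstack([cv2.resize(p[110:260,80:280],(400,300)),cv2.resize(q[200:380,220:420],(333,300))])[:,:,::-1])
E
sed 's/{n}0.npz/{n}1.npz/' m.py > m1.py; python3 m1.py | grep -v blue
```

```text
top table z 0.0006144764387545431
orange 461 ((783.0797729492188, -305.22265625), (177.90318298339844, 85.53124237060547), 73.13290405273438) 0.050795150380329904
orange 1385 ((588.1886596679688, 195.82408142089844), (61.55026626586914, 233.1604766845703), 14.851824760437012) 0.049446952546217435
top 170 [747.4  45.4] 18.8 [0.7371 0.0444] 0.1201 [69. 74. 77.]
top 337 [610.6 114.4] 17.9 [0.6093 0.1138] 0.1214 [124.  17.  12.]
top 343 [597.1 168.5] 18.1 [0.5958 0.167 ] 0.1214 [22. 85. 37.]
top 352 [582.3 223.3] 18.1 [0.5807 0.2219] 0.1213 [121. 110.   8.]
top 353 [567.5 275.6] 18.2 [0.5666 0.2742] 0.1212 [120. 123. 118.]
scene table z 0.00022089686085728378
orange 542 ((804.2446899414062, -310.3900146484375), (184.91397094726562, 114.74505615234375), 77.12222290039062) 0.05395246824303711
orange 1753 ((590.3897705078125, 197.57862854003906), (64.87255096435547, 232.91700744628906), 15.634854316711426) 0.04921206727855521
top 323 [611.9 116.1] 17.9 [0.6137 0.1176] 0.121 [169.  20.  14.]
top 336 [597.6 169.5] 18.2 [0.5999 0.171 ] 0.121 [ 26. 117.  53.]
top 355 [583.1 224.9] 18.1 [0.5851 0.2257] 0.1212 [173. 151.  10.]
top 211 [749.1  47.5] 18.2 [0.7542 0.0557] 0.1202 [ 99. 103. 109.]
top 381 [569.2 277.2] 17.9 [0.5712 0.2781] 0.1212 [169. 169. 164.]
```

View pics/fin.png

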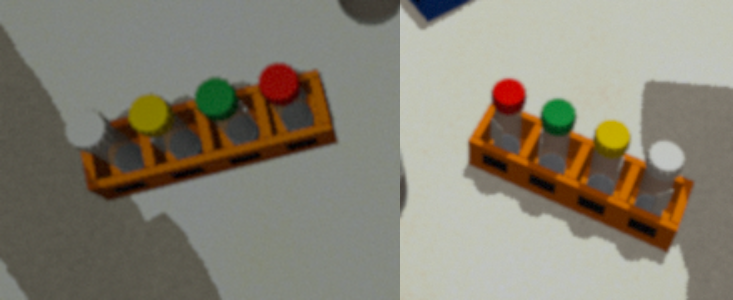

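Both views show all four tubes upright and seated in the right order, with cap tops at z≈0.121. The gripper is clear.

```bash
python3 -c "
from rig import sign_off
print(sign_off())"
```

```text
the job is handed in; nothing more can be done
None
```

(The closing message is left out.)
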